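Show the jade frog with the tongs

TASK

A customer would like to see the jade frog: switch off the display alarm by pressing the console's green key, then the yellow, then the blue, one at a time and each fully down, without pressing the red one. Then take the tongs from their rest, close them on the round jade drum under the frog and lift it upright at least 12 cm above its stand, letting only the tongs touch the frog and leaving the other things on the counter where they are. Put nothing down: finish while holding the frog still in the closed tongs up there.

Things in the scene. Friction and masses are not known exactly. Their poses are not given: they have to be found in the camera images.
- key_green_top (a point): centre of the top face of the round green key of the alarm console, 28 mm across; it stands 22 mm above the console's top face; the point moves down with the key. z is up.
- key_yellow_top (a point): centre of the top face of the round yellow key of the alarm console, 28 mm across; it stands 22 mm above the console's top face; the point moves down with the key. z is up.
- key_blue_top (a point): centre of the top face of the round blue key of the alarm console, 28 mm across; it stands 22 mm above the console's top face; the point moves down with the key. z is up.
- key_red_top (a point): centre of the top face of the round red key of the alarm console, 28 mm across; it stands 22 mm above the console's top face; the point moves down with the key. z is up.
- key_green (a joint): how far the green key is pressed, m: 0 up, 0.006 fully down (a spring needs about 4.5 N fully down and returns it)
- key_yellow (a joint): how far the yellow key is pressed, m: 0 up, 0.006 fully down (a spring needs about 4.5 N fully down and returns it)
- key_blue (a joint): how far the blue key is pressed, m: 0 up, 0.006 fully down (a spring needs about 4.5 N fully down and returns it)
- key_red (a joint): how far the red key is pressed, m: 0 up, 0.006 fully down (a spring needs about 4.5 N fully down and returns it)
- stand_top (a point): centre of the top of the fixed round marble display stand, 60 mm across at the top (72 mm at its foot), 50 mm tall
- frog_seat (a point): centre, half-way up, of the round jade drum that the frog sits on: drum 34 mm across, 26 mm tall, upright sides; the small carved frog on top rises to 51 mm above the drum's underside; about 85 g in all. z is up along the drum; the drum is round, so its yaw does not matter. It starts standing on the stand.
- frog: the same jade frog with its drum, one loose piece; origin at the centre of the drum's underside, z up
- tongs_grip (a point): middle of the tongs' grip, midway between the black rubber pads on the outside of the two arms, half-way up; near the balance point. x points along the tongs to the tips, z up, the arms open and close along y. Pads 48 mm long (x), 20 mm tall. Relaxed (open) the tongs are 42 mm over the outside of the pads here, with 62 mm clear between the plum jaws.
- tongs_tip (a point): the point midway between the plum-coloured jaws of the tongs, half-way up, 103 mm ahead of tongs_grip along its x; same axes. Each jaw is 28 mm long (x) and 14 mm tall, centred here. Held at 37 mm over the grip pads, the jaws stay about 52 mm apart, so that the tongs can be carried open; 28 mm over the pads closes the jaws on something 34 mm thick.
- tongs: tail block, 32 by 24 by 20 mm, of the steel tongs (235 mm long, about 130 g), carrying both arms; origin at its underside, 95 mm behind tongs_grip. Squeezing the pads turns both arms inward equally about the tail; the jaws move 2.1 times as far as the pads. The spring pushes out with about 6 N on each pad when open, 9 N at 28 mm over the pads.
- tongs_left: the tongs' arm on the +y side; origin on its hinge in the tail, 95 mm behind tongs_grip
- tongs_right: the tongs' arm on the -y side; origin on its hinge in the tail, 95 mm behind tongs_grip
- rest: fixed dark wooden tongs rest, x along the tongs; origin at the middle of its underside. A base plate 240 by 60 by 6 mm (centred 5 mm ahead of the origin) and two cross blocks that carry the tongs: one 35 mm tall under the tail, 93 to 115 mm behind the origin, 50 mm wide; one 37 mm tall under the arms, 46 to 64 mm ahead of it, 90 mm wide. Between them, beside the grip pads, only the base plate lies below.
- console: fixed grey alarm console, 150 by 150 by 30 mm tall, with the four keys on its top at the corners of a 60 mm square along its own x and y, in any order of colour; origin at the centre of its underside
- cash_tin: steel cash tin, 154 by 204 by 98 mm tall, loose; leave it alone; origin at the centre of its underside (so for all below)
- prism_box: crystal prism box, 66 by 66 by 65 mm tall, loose; leave it alone
- music_box: lacquered plum music box, 94 by 134 by 68 mm tall, with a brass winding key on its +y side, loose; leave it alone
- bell: brass counter bell, 72 mm across, 45 mm tall, loose; leave it alone
- gift_box: teal gift box with a rose ribbon, 75 by 75 by 75 mm tall, loose; leave it alone
- pen_mug: blue mug with two pens, 76 mm across, 140 mm to the pen tops, loose; leave it alone
Not all that is in view belongs to the job. There is more than one size of the rest; the one meant has the size given above.

How it is judged:
By the outcome, as a careful person would: the job done as asked, in the order asked, and still so for the second after the job is handed in, while the arm keeps its last pose, push and grip.
It also fails if it takes over 61 s, if anything falls off the work surface, if the arm or the gripper's body presses on something with over 40 N, if the wrist force passes 120 N, or if a joint passes its speed limit or range.

ROBOT

A 7-joint arm with a two-finger parallel gripper is mounted at the origin on the work surface. World frame = base frame: x ahead of the robot, y to its left, z up, the work surface at z = 0. Lengths are in m, angles in rad, forces in N, time in s.
With the tool pointing down it reaches from about 0.425 to 1.025 m from the base axis. Payload 3.6 kg.
Tool frame: the origin (TCP) lies midway between the tips of the shut fingers; the grasp point (between the pads) lies arm.tcp_to_grasp behind it (arm.tcp_to_grasp is the distance from the TCP to the grasp point, in m); z points along the fingers, y is the line along which they close (so a half turn about z gives the same grasp; the last joint's range is limited). The gripper opens to 85 mm and grips with 20 to 120 N. Pads are 22 mm wide; open, the fingers measure 114 mm over their backs; the gripper's body (76 mm by 85 mm) begins 54 mm behind the grasp point. The pads swing forward as they close: fully open they stand 13 mm farther back than shut.
Start: joints at [-1.242, 0.591, 0.048, 1.609, -0.033, 0.943, -0.034], TCP at [0.297, 0.661, 0.231] pointing down, gripper open.
Joint ranges: [-2.69, 2.69], [-0.47, 2.24], [-1.27, 1.36], [0.19, 2.51], [-1.53, 4.68], [0.08, 2.07], [-3.09, 3.09]. Speed limits (rad/s): [2.57, 2.57, 3.14, 3.14, 3.14, 3.14, 3.14].

INTERFACE

Orientations are given as a unit quaternion [w, x, y, z].
In Python, from plant import arm, cams gives the robot as it stands. The module is installed in compiled form; this text tells all that it offers.
- The arm moves only by the tool servo_tool, never from a script. Its argument "moves" is a list of rows, each a list of 7 numbers: the finger opening in mm, from 0 to 85.4, then the shift along the tool's x, y, z in mm, then the turn, a rotation vector about the tool's x, y, z in degrees. In form: [[claw, x, y, z, wx, wy, wz], ...]. A call has 1 to 12 rows; each row shifts and turns the commanded pose from where the row before left it, along the tool's axes as they then stand; what a row does not reach is not made up. A row lasts 1/12 s, in which the tool goes at most 41.7 mm and 7.16 degrees, less where a joint would pass 70% of its speed; a pose out of reach is approached as far as the arm can. A call is refused whole if a number of a shift passes 41.7 or a number of a turn 7.16, either way. A call with a gripper value outside its range is refused whole. The fingers move at their own pace and stop on an object; "force" is the grip in N (left out, the last holds). Time passes only in rows, so rows that do not move let the fingers close. It gives the time, the measured TCP pose, the force, the opening and the grip force at its end, in the units of the state.
- arm.get_obs(): the state, without advancing time (a new reading comes with each control period).
- cams.camera(name): name is "scene" or "top" or "wrist"; returns a dict with "frame" (384x512x3 uint8, blue, green, red), "vfov" (degrees; the focal length in pixels is half the picture's height over the tangent of half this angle, whatever the lens; pixels are square), "cx", "cy" (the principal point, pixels), "k1" (the pictures are not rectified: a ray, as slopes to the right and down, at radius r is drawn at 1 + k1 r^2 times it, then the intrinsics apply), "eye" and "orientation" of the camera in the world. Camera axes: x right, y up, looking along -z (the intrinsics and any distortion apply to the point x, -y, -z); pixel columns grow to the right and rows downward; lengths in m; the calibration is good to about 2 mm. A picture is of the moment at which its call begins. There is no depth.
- arm.sign_off(): hands the job in; it is judged then, once.
The state is a dict: "time_s": time; "joint_positions": joint angles; "qd": joint speeds; "joint_torque": joint torques, N m; "tcp_pos": TCP position; "tcp_rot": TCP orientation; "wrist_force": force on the tool from outside, world axes, zero at the start; "wrist_torque": the same for the moment, N m; "width": opening from 0.0 (shut) to 1.0 (fully open); "finger_force": force on a finger pad.
Only numpy, scipy, OpenCV 4.12 (cv2) and the standard library are available. Lean on these libraries where they do the work, as an engineer would, in place of code of your own. Each camera call takes 0.05 s, during which the arm holds its last target. There are 200 camera calls.

## Working session

There is one attempt and no reset: what is moved stays moved. The work goes in short steps, Python scripts to look and compute and a tool call to move; the robot and the scene stay as the last step left them, time stands still between calls to the robot, and variables do not carry over. Pictures are saved under pics/ and viewed, at most 10 in all, crops included, and the job is handed in when it is done.

Besides the shell and the picture viewer there is one more tool, called after "Request:" by a JSON object that holds its "fn" and its "kwargs". servo_tool: Moves the arm, as the interface text tells. Its arguments: {"type":"object","properties":{"moves":{"type":"array"},"force":{"type":"number"}},"required":["moves"]}

```bash
mkdir -p pics
cat > h.py <<'E'
import numpy as np, cv2
from scipy.spatial.transform import Rotation as R
from plant import arm, cams
def rot(q): return R.from_quat([q[1],q[2],q[3],q[0]])
def K(c):
    f=192/np.tan(np.radians(c['vfov'])/2); return np.array([[f,0,c['cx']],[0,f,c['cy']],[0,0,1.]])
def dist(c): return np.array([c['k1'],0,0,0,0.])
def ray(c,uv):
    p=cv2.undistortPoints(np.array([[uv]],float),K(c),dist(c))[0,0]
    return rot(c['orientation']).apply([p[0],-p[1],-1.])
def at_z(c,uv,z):
    d=ray(c,uv); e=np.array(c['eye']); return e+d*(z-e[2])/d[2]
def proj(c,P):
    p=rot(c['orientation']).inv().apply(np.atleast_2d(P)-np.array(c['eye']))*[1,-1,-1]
    return cv2.projectPoints(p,np.zeros(3),np.zeros(3),K(c),dist(c))[0][:,0]
def tri(obs):
    A=np.zeros((3,3));b=np.zeros(3)
    for c,uv in obs:
        d=ray(c,uv);d/=np.linalg.norm(d);M=np.eye(3)-np.outer(d,d);A+=M;b+=M@np.array(c['eye'])
    return np.linalg.solve(A,b)
import pickle
def snap(n,tag):
    c=cams.camera(n);pickle.dump(c,open(f'pics/{tag}.pkl','wb'));cv2.imwrite(f'pics/{tag}.png',c['frame']);return c
def load(tag): return pickle.load(open(f'pics/{tag}.pkl','rb'))
E
python3 - <<'E'
from h import *
for n in('scene','top','wrist'):
    c=snap(n,n+'0');print(n,c['eye'],c['orientation'],c['vfov'],c['cx'],c['cy'],c['k1'])
a=cv2.imread('pics/scene0.png');b=cv2.imread('pics/top0.png')
for n in('scene0','top0'): cv2.imwrite(f'pics/{n}b.png',cv2.resize(cv2.imread(f'pics/{n}.png'),(800,600),interpolation=cv2.INTER_CUBIC))
print(arm.tcp_to_grasp,arm.get_obs())
E
```

```text
scene [ 1.14551006 -0.58600391  0.80921976] [0.84185447 0.37781171 0.16517143 0.34822086] 51.9030767203093 253.42001822363892 191.45023933475284 -0.007452220567470732
top [ 0.35531835 -0.04346676  1.35972068] [ 0.71127892  0.04839377 -0.04772016 -0.69961642] 44.52438783356809 258.0526210985878 193.32567861197398 0.003632612991033998
wrist [0.23660097 0.68805586 0.37231508] [ 0.83225471 -0.11113085 -0.07046243  0.5385509 ] 69.00124051796548 252.5154132401271 194.99621603823908 -0.005019139214267974
0.0187 {'time_s': 0.15, 'joint_positions': array([-1.24151665,  0.59190733,  0.04832444,  1.60951631, -0.03331398,
        0.9427026 , -0.03370279]), 'qd': array([ 9.42938601e-04, -2.97668966e-03, -1.10535081e-03, -4.98968126e-03,
        1.10546725e-04, -4.30964245e-04, -8.71586933e-05]), 'joint_torque': array([ 3.08371549e-03, -5.49247134e+01,  1.54977690e+00, -1.98456037e+01,
        9.56247764e-03,  5.65255250e-03,  1.78941951e-05]), 'tcp_pos': array([0.29719709, 0.66059017, 0.2304089 ]), 'tcp_rot': array([-1.35575615e-04,  2.09790885e-01,  9.77745896e-01, -8.53458770e-04]), 'wrist_force': array([-0.00926385,  0.92041201,  0.23788647]), 'wrist_torque': array([-0.01497894, -0.00318524,  0.01881433]), 'finger_force': 0.0, 'width': 1.0022952979027069}
```

View pics/top0b.png

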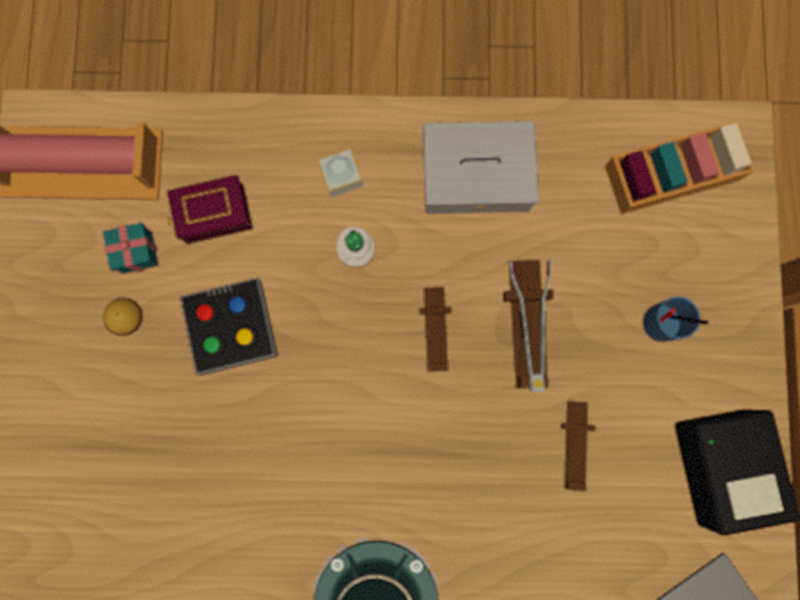

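View pics/scene0b.png

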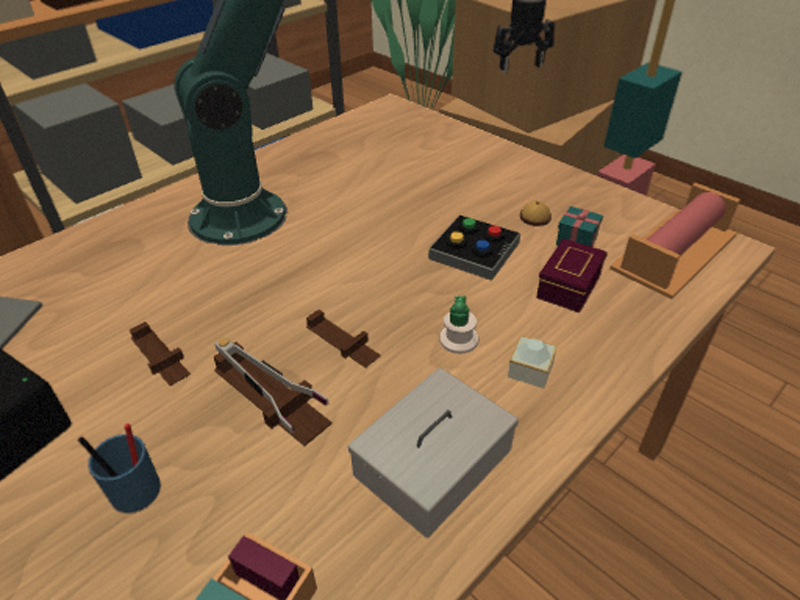

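Top view (800x600): the console is at (228,327), with red (205,312), blue (237,304), green (211,345) and yellow (244,337). The frog on its stand is at (355,245). There are three rests: (435,330) small, (577,445) small and (528,325) large. The large one carries the tongs, so it is the one I want. Next, close crops to measure from.

Run:
```python
from h import *
def crop(t,x,y,w,h,s):
    f=cv2.resize(cv2.imread(f'pics/{t}.png')[y:y+h,x:x+w],None,fx=s,fy=s,interpolation=cv2.INTER_CUBIC)
    for i in range(0,w,10): cv2.putText(f,str(x+i),(i*s,8),0,.3,(255,255,255),1); cv2.line(f,(i*s,10),(i*s,14),(255,255,255),1)
    for i in range(10,h,10): cv2.putText(f,str(y+i),(0,i*s+4),0,.3,(255,255,255),1)
    return f
a=crop('top0',310,160,65,95,6);b=crop('scene0',130,205,85,95,4)
h=max(a.shape[0],b.shape[0]);p=lambda f:cv2.copyMakeBorder(f,0,h-f.shape[0],0,8,0)
cv2.imwrite('pics/c1.png',np.hstack([p(a),p(b)]))
a=crop('top0',112,140,130,105,4);b=crop('scene0',270,132,70,95,4)
h=max(a.shape[0],b.shape[0])
cv2.imwrite('pics/c2.png',np.hstack([p(a),p(b)])[:600,:800])
```

```text
(no output)
```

View pics/c1.png

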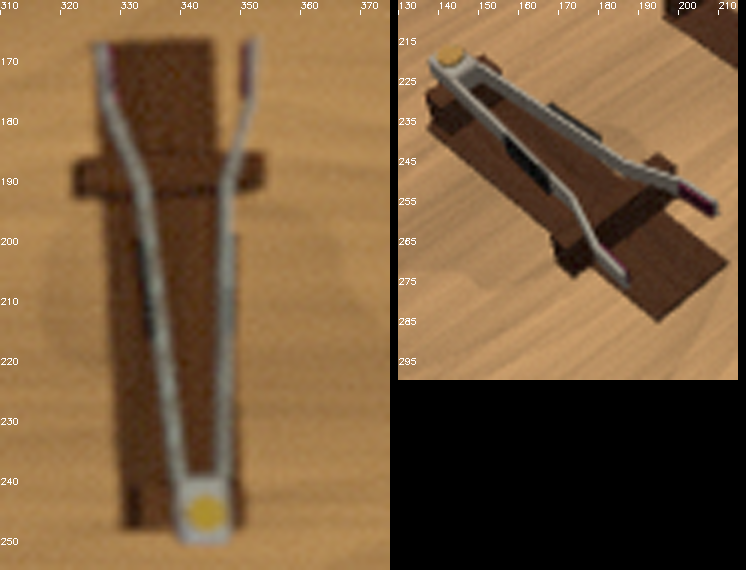

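View pics/c2.png

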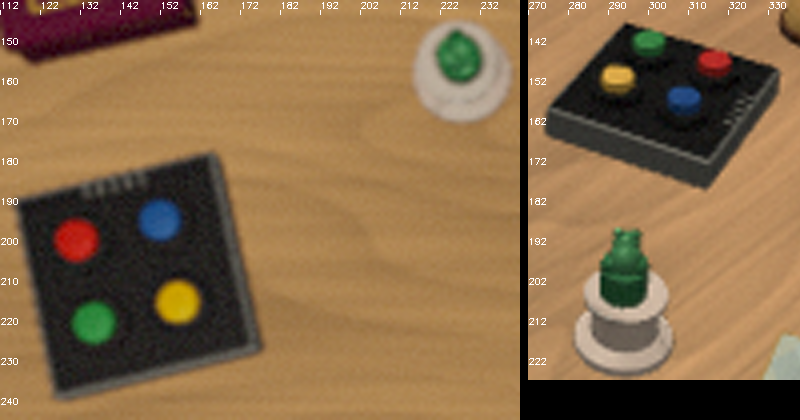

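Crops: the large rest really holds the tongs, which lie askew on it. The screw is at top px (344.3,245.5) and the jaw ends at (326.7,167) and (352.2,166.7). The keys and the frog drum are clear too. Now I'll compute positions.

Run:
```python
from h import *
np.set_printoptions(precision=4,suppress=True)
t=load('top0');s=load('scene0')
k=dict(red=((131.2,200.2),(316.7,147.5)),blue=((151.8,195),(309,156.2)),green=((135.5,220.5),(300.2,142)),yellow=((156.5,215.5),(292.5,150.7)))
for n,(a,b) in k.items(): print(n,tri([(t,a),(s,b)]),at_z(t,a,.052),at_z(s,b,.052))
tail=at_z(t,(344.3,245.5),.055);L=at_z(t,(326.7,167),.052);Rr=at_z(t,(352.2,166.7),.052);m=(L+Rr)/2
d=(m-tail)[:2];print('tail',tail,'tri',tri([(t,(344.3,245.5)),(s,(143.5,218.5))]),'L',L,'R',Rr,'len',np.hypot(*d),'gap',np.linalg.norm(L-Rr),'yaw',np.degrees(np.arctan2(d[1],d[0])))
u=d/np.hypot(*d);print('grip',tail[:2]+u*.095,'tip',tail[:2]+u*.198)
print('scene tips',tri([(t,(326.7,167)),(s,(211-1,254))]),tri([(t,(352.2,166.7)),(s,(187,273))]))
# frog: drum/stand
f=s['frame'][180:235,275:325].astype(int)
hsv=lambda c:cv2.cvtColor(c['frame'],cv2.COLOR_BGR2HSV)
for c,(x0,x1,y0,y1) in((t,(210,245,140,175)),(s,(275,315,180,215))):
    h=hsv(c)[y0:y1,x0:x1];mk=(h[...,0]>45)&(h[...,0]<95)&(h[...,1]>90);ys,xs=np.nonzero(mk);print('green',xs.min()+x0,xs.max()+x0,ys.min()+y0,ys.max()+y0,xs.mean()+x0,ys.mean()+y0)
print('stand', at_z(s,(294.2,204.5),.05), at_z(s,(293.8,215),0.), at_z(t,(227.5,158.),.0))
```

```text
red [0.5114 0.3187 0.046 ] [0.5089 0.3151 0.052 ] [0.5176 0.314  0.052 ]
blue [0.5265 0.2603 0.0485] [0.5246 0.2579 0.052 ] [0.5302 0.2585 0.052 ]
green [0.4537 0.3024 0.0488] [0.4521 0.3    0.052 ] [0.4575 0.3007 0.052 ]
yellow [0.4689 0.2445 0.0498] [0.467  0.2421 0.052 ] [0.472  0.2445 0.052 ]
tail [ 0.3922 -0.2816  0.055 ] tri [ 0.3934 -0.2791  0.0568] L [ 0.6129 -0.2341  0.052 ] R [ 0.6149 -0.3064  0.052 ] len 0.22194195759387642 gap 0.07232478889026343 yaw 2.9257313824299382
grip [ 0.4871 -0.2768] tip [ 0.59   -0.2715]
scene tips [ 0.6141 -0.2313  0.0543] [ 0.6168 -0.3045  0.0498]
green 221 231 148 159 226.23913043478262 153.8913043478261
green 288 299 189 207 293.5 199.01190476190476
stand [0.6441 0.0545 0.05  ] [0.6394 0.0621 0.    ] [0.6453 0.0514 0.    ]
```

Request:
{"fn": "servo_tool", "kwargs": {"moves": [[0,-24.4,-22,6,0,0,0],[0,-24.4,-22,8,0,0,0],[0,-24.4,-22,12,0,0,0],[0,-24.4,-22,12,0,0,0],[0,-24.4,-22,12,0,0,0],[0,-24.4,-22,12,0,0,0],[0,-24.4,-22,12,0,0,0],[0,-24.4,-22,12,0,0,0],[0,-24.4,-22,12,0,0,0],[0,-24.4,-22,12,0,0,0],[0,-24.4,-22,12,0,0,0],[0,-24.4,-22,12,0,0,0]], "force": 20}}

```text
time_s: 1.15
tcp_pos: [0.4566, 0.2989, 0.0968]
tcp_rot: [0.0, 0.21, 0.978, 0.0]
wrist_force: [0.5, -0.8, -0.4]
width: 0.001
finger_force: 0.0
```

Request:
{"fn": "servo_tool", "kwargs": {"moves": [[0,0,0,0,0,0,0],[0,0,0,0,0,0,0]]}}

```text
time_s: 1.32
tcp_pos: [0.4568, 0.297, 0.0965]
tcp_rot: [-0.0, 0.212, 0.977, -0.001]
wrist_force: [-0.3, -0.4, 0.3]
width: -0.002
finger_force: 0.0
```

```bash
cat >> h.py <<'E'
def rel(P):
    o=arm.get_obs();return rot(o['tcp_rot']).inv().apply(np.array(P)-o['tcp_pos'])*1000
E
python3 - <<'E'
from h import *
np.set_printoptions(precision=4,suppress=True)
o=arm.get_obs();print(o['time_s'],o['tcp_pos'],o['tcp_rot'],o['wrist_force'],o['width'])
c=snap('wrist','w1');print(c['eye'])
for n,P in dict(g=[.455,.3003,.052],y=[.4695,.2433,.052],b=[.5275,.258,.052],r=[.5135,.3148,.052]).items(): print(n,rel(P),proj(c,P))
cv2.imwrite('pics/w1b.png',c['frame'])
E
```

```text
1.3167 [0.4568 0.297  0.0965] [-0.0004  0.2125  0.9772 -0.0014] [-0.2731 -0.3992  0.3069] -0.0023087717705636657
[0.3965 0.325  0.2386]
g [ 1.5812  0.0263 45.0303] [[255.944  212.9482]]
y [-35.1178 -45.9349  45.0402] [[193.7609 260.167 ]]
b [-81.9077  -8.6416  45.0095] [[244.8676 314.1591]]
r [-45.7467  37.3434  44.9994] [[305.8378 272.8685]]
```

View pics/w1b.png

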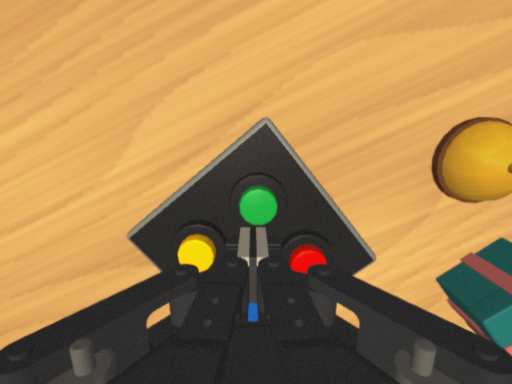

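Wrist view: green key at (258,205), yellow at (197,252), red at (308,260), and the shut fingertips at about (253,230).

Run:
```python
from h import *
np.set_printoptions(precision=4,suppress=True)
t=load('top0');s=load('scene0');w=load('w1')
for n,a in dict(g=(258,205.5),y=(197,252.5),).items(): print(n,at_z(w,a,.052))
print(proj(w,arm.get_obs()['tcp_pos']))
# joint estimate for 4 keys: square model fit, top+scene+wrist
from scipy.optimize import least_squares
obs=[(t,'r',(131.2,200.2)),(t,'b',(151.8,195)),(t,'g',(135.5,220.5)),(t,'y',(156.5,215.5)),(s,'r',(316.7,147.5)),(s,'b',(309,156.2)),(s,'g',(300.2,142)),(s,'y',(292.5,150.7)),(w,'g',(258,205.5)),(w,'y',(197,252.5))]
off=dict(r=(1,1),b=(1,-1),g=(-1,1),y=(-1,-1))
def P(x,k):
    u=np.array(off[k])*.03;c,q=np.cos(x[2]),np.sin(x[2]);return np.array([x[0]+c*u[0]-q*u[1],x[1]+q*u[0]+c*u[1],x[3]])
def f(x): return np.concatenate([(proj(c,P(x,k))[0]-uv) for c,k,uv in obs])
r=least_squares(f,[.49,.28,.25,.05]);print(r.x,r.fun.round(1))
for k in 'gybr':print(k,P(r.x,k),rel(P(r.x,k)))
```

```text
g [0.4506 0.3039 0.052 ]
y [0.465  0.2484 0.052 ]
[[256.6373 242.1199]]
[0.489  0.2821 0.2547 0.0459] [-0.7 -0.3 -0.4 -0.1 -0.7  0.  -0.7  0.  -1.   0.1 -0.8  0.6 -0.7  0.6
 -0.9  0.8  0.5 -0.2 -0.3  0.5]
g [0.4524 0.3035 0.0459] [ 5.295   1.8897 51.0834]
y [0.4675 0.2455 0.0459] [-32.4035 -44.7881  51.0934]
b [0.5256 0.2606 0.0459] [-79.0813  -7.0896  51.0625]
r [0.5104 0.3186 0.0459] [-41.3828  39.5882  51.0525]
```

Request:
{"fn": "servo_tool", "kwargs": {"moves": [[0,5,2,10,0,0,0],[0,0,0,16,0,0,0],[0,0,0,14,0,0,0],[0,0,0,5,0,0,0],[0,0,0,3,0,0,0],[0,0,0,0,0,0,0]]}}

```text
time_s: 1.87
tcp_pos: [0.4511, 0.306, 0.049]
tcp_rot: [-0.001, 0.208, 0.978, 0.0]
wrist_force: [-2.4, 0.8, 2.4]
width: -0.0
finger_force: 1.4
```

Request:
{"fn": "servo_tool", "kwargs": {"moves": [[0,0,0,2,0,0,0],[0,0,0,1,0,0,0],[0,0,0,0,0,0,0]]}}

```text
time_s: 2.12
tcp_pos: [0.4525, 0.3052, 0.0469]
tcp_rot: [0.0, 0.209, 0.978, 0.001]
wrist_force: [-1.3, 1.9, 3.4]
width: 0.001
finger_force: 1.9
```

Request:
{"fn": "servo_tool", "kwargs": {"moves": [[0,0,0,2,0,0,0],[0,0,0,1,0,0,0],[0,0,0,0,0,0,0],[0,0,0,0,0,0,0]]}}

```text
time_s: 2.45
tcp_pos: [0.4527, 0.3051, 0.0458]
tcp_rot: [0.0, 0.21, 0.978, 0.001]
wrist_force: [-5.2, 0.5, 20.9]
width: -0.001
finger_force: 10.7
```

Request:
{"fn": "servo_tool", "kwargs": {"moves": [[0,0,0,-12,0,0,0],[0,0,0,-18,0,0,0],[0,-13,-16,0,0,0,0],[0,-13,-16,0,0,0,0],[0,-12,-16,0,0,0,0],[0,0,0,0,0,0,0],[0,0,0,10,0,0,0],[0,0,0,10,0,0,0],[0,0,0,4,0,0,0],[0,0,0,3,0,0,0],[0,0,0,2,0,0,0],[0,0,0,0,0,0,0]]}}

```text
time_s: 3.45
tcp_pos: [0.4675, 0.2455, 0.0458]
tcp_rot: [-0.0, 0.209, 0.978, -0.0]
wrist_force: [-2.5, -3.0, 19.5]
width: -0.0
finger_force: 9.8
```

Request:
{"fn": "servo_tool", "kwargs": {"moves": [[0,0,0,1,0,0,0],[0,0,0,0,0,0,0],[0,0,0,0,0,0,0]]}}

```text
time_s: 3.7
tcp_pos: [0.4675, 0.2456, 0.0456]
tcp_rot: [0.0, 0.209, 0.978, 0.0]
wrist_force: [-3.9, -2.2, 27.8]
width: 0.001
finger_force: 13.9
```

Request:
{"fn": "servo_tool", "kwargs": {"moves": [[0,0,0,-12,0,0,0],[0,0,0,-18,0,0,0],[0,-16,13,0,0,0,0],[0,-16,13,0,0,0,0],[0,-15,11,0,0,0,0],[0,0,0,0,0,0,0],[0,0,0,10,0,0,0],[0,0,0,10,0,0,0],[0,0,0,4,0,0,0],[0,0,0,3,0,0,0],[0,0,0,2,0,0,0],[0,0,0,0,0,0,0]]}}

```text
time_s: 4.7
tcp_pos: [0.5233, 0.2592, 0.0459]
tcp_rot: [-0.002, 0.209, 0.978, -0.001]
wrist_force: [-4.4, -1.7, 18.2]
width: -0.003
finger_force: 9.3
```

Request:
{"fn": "servo_tool", "kwargs": {"moves": [[0,0,0,0,0,0,0],[0,0,0,0,0,0,0]]}}

```text
time_s: 4.87
tcp_pos: [0.5233, 0.2592, 0.0458]
tcp_rot: [-0.001, 0.209, 0.978, -0.001]
wrist_force: [-4.0, -2.2, 18.8]
width: 0.0
finger_force: 9.4
```

Request:
{"fn": "servo_tool", "kwargs": {"moves": [[0,0,0,-12,0,0,0],[0,0,0,-30,0,0,0],[0,0,0,-35,0,0,0],[0,0,-10,-35,0,0,0],[0,-8,-20,-20,0,0,0],[85,-8,-20,-12,0,0,0]]}}

```text
time_s: 5.37
tcp_pos: [0.5194, 0.208, 0.1907]
tcp_rot: [0.001, 0.208, 0.978, 0.001]
wrist_force: [0.9, -0.6, -0.2]
width: 0.125
finger_force: 0.0
```

Run:
```python
from h import *
np.set_printoptions(precision=4,suppress=True)
o=arm.get_obs();print(o['time_s'],o['tcp_pos'],o['joint_positions'],np.degrees(np.arctan2(o['tcp_pos'][1],o['tcp_pos'][0])));print(rel([.498,-.2763,.2]))
```

```text
5.3667 [0.5194 0.208  0.1907] [-0.4589  0.4363 -0.0037  2.0223  0.0018  0.6799  0.6875] 21.827161775586994
[-177.8512 -450.9725  -10.245 ]
```

Request:
{"fn": "servo_tool", "kwargs": {"moves": [[85,-14.8,-37.6,0,0,0,0],[85,-14.8,-37.6,0,0,0,0],[85,-14.8,-37.6,0,0,0,0],[85,-14.8,-37.6,0,0,0,0],[85,-14.8,-37.6,0,0,0,0],[85,-14.8,-37.6,0,0,0,0],[85,-14.8,-37.6,0,0,0,0],[85,-14.8,-37.6,0,0,0,0],[85,-14.8,-37.6,0,0,0,0],[85,-14.8,-37.6,0,0,0,0],[85,-14.8,-37.6,0,0,0,0],[85,-14.8,-37.6,0,0,0,0]]}}

```text
time_s: 6.37
tcp_pos: [0.4946, -0.2783, 0.1875]
tcp_rot: [-0.001, 0.21, 0.978, 0.0]
wrist_force: [0.6, 0.1, -0.1]
width: 0.994
finger_force: 0.0
```

Request:
{"fn": "servo_tool", "kwargs": {"moves": [[85,0,0,0,0,0,7],[85,0,0,0,0,0,7],[85,0,0,0,0,0,7],[85,0,0,0,0,0,7],[85,0,0,0,0,0,7],[85,0,0,0,0,0,7],[85,0,0,0,0,0,7],[85,0,0,0,0,0,7],[85,0,0,0,0,0,7],[85,0,0,0,0,0,7],[85,0,0,0,0,0,7]]}}

```text
time_s: 7.28
tcp_pos: [0.4951, -0.2762, 0.1875]
tcp_rot: [-0.001, 0.775, 0.632, -0.0]
wrist_force: [0.7, 0.8, -0.3]
width: 0.991
finger_force: 0.0
```

Request:
{"fn": "servo_tool", "kwargs": {"moves": [[85,0,0,0,0,0,7],[85,0,0,0,0,0,7],[85,0,0,0,0,0,7],[85,0,0,0,0,0,7],[85,0,0,0,0,0,7],[85,0,0,0,0,0,7],[85,0,0,0,0,0,7],[85,0,0,0,0,0,7],[85,0,0,0,0,0,7],[85,0,0,0,0,0,7],[85,0,0,0,0,0,6],[85,0,0,0,0,0,0]]}}

```text
time_s: 8.28
tcp_pos: [0.4954, -0.276, 0.1872]
tcp_rot: [-0.0, 1.0, 0.024, -0.001]
wrist_force: [0.1, -0.4, -0.1]
width: 0.995
finger_force: 0.0
```

Run:
```python
from h import *
np.set_printoptions(precision=4,suppress=True)
o=arm.get_obs();print(o['time_s'],o['tcp_pos'],o['joint_positions']);m=rot(o['tcp_rot']).as_matrix();print(m,np.degrees(np.arctan2(m[1,0],m[0,0])))
print(rel([.498,-.2763,.2]))
c=snap('wrist','w2');print(c['eye']);cv2.imwrite('pics/w2b.png',cv2.resize(c['frame'],(800,600),interpolation=cv2.INTER_CUBIC))
for P in([.498,-.2763,.055],[.498,-.2763,.045],[.601,-.271,.045]):print(proj(c,P)*1.5625)
```

```text
8.2833 [ 0.4954 -0.276   0.1872] [-0.1182  0.5727  0.7857  2.0275 -0.577   0.7771 -0.5071]
[[ 0.9989  0.0471 -0.0028]
 [ 0.0471 -0.9989  0.0009]
 [-0.0027 -0.001  -1.    ]] 2.6981265710355573
[  2.5997   0.3641 -12.7589]
[ 0.561  -0.2728  0.3291]
[[395.6742 286.9538]]
[[395.648  283.5824]]
[[395.0615 116.799 ]]
```

View pics/w2b.png

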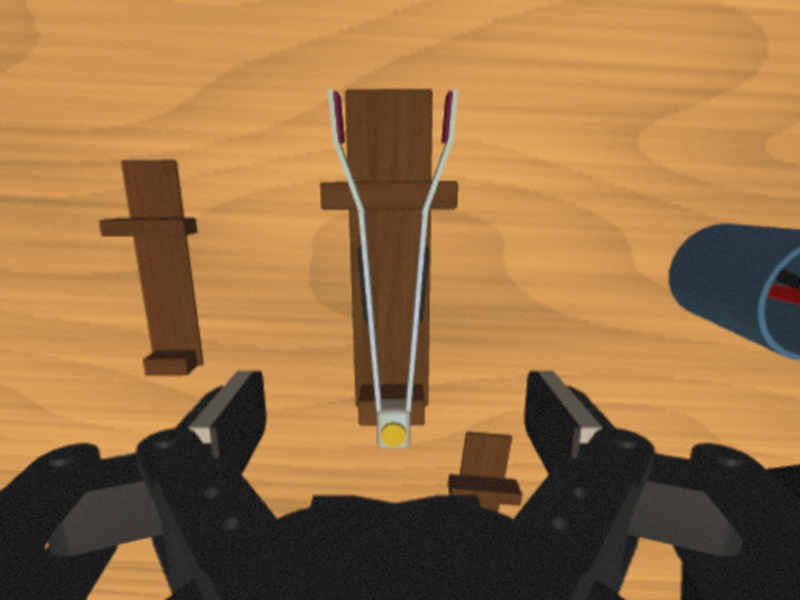

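Wrist view (800x600): tongs centred in view. The jaws are at (339,118) and (447,117), the pads at (362,283) and (426,283), the screw at (393,434). The pose estimate agrees within about 1 mm. Descending.

Request:
{"fn": "servo_tool", "kwargs": {"moves": [[85,2.6,0,30,0,0,0],[85,0,0,35,0,0,0],[85,0,0,35,0,0,0],[85,0,0,30,0,0,0],[85,0,0,19,0,0,0],[85,0,0,10,0,0,0],[85,0,0,0,0,0,0],[85,0,0,0,0,0,0]], "force": 30}}

```text
time_s: 9.0
tcp_pos: [0.4989, -0.2773, 0.0295]
tcp_rot: [-0.0, 1.0, 0.025, -0.0]
wrist_force: [-0.2, 0.1, -0.3]
width: 0.996
finger_force: 0.0
```

Request:
{"fn": "servo_tool", "kwargs": {"moves": [[60,0,0,0,0,0,0],[48,0,0,0,0,0,0],[44,0,0,0,0,0,0],[40,0,0,0,0,0,0],[37,0,0,0,0,0,0],[37,0,0,0,0,0,0],[37,0,0,0,0,0,0]]}}

```text
time_s: 9.58
tcp_pos: [0.5, -0.2782, 0.0309]
tcp_rot: [0.001, 1.0, 0.024, 0.001]
wrist_force: [-1.1, 0.5, 5.3]
width: 0.433
finger_force: 5.1
```

Request:
{"fn": "servo_tool", "kwargs": {"moves": [[37,0,0,-5,0,0,0],[37,0,0,-8,0,0,0],[37,0,0,-15,0,0,0],[37,0,0,-20,0,0,0],[37,0,0,-25,0,0,0],[37,0,0,-25,0,0,0],[37,0,0,-20,0,0,0],[37,0,0,-10,0,0,0],[37,0,0,0,0,0,0],[37,0,0,0,0,0,0]]}}

```text
time_s: 10.42
tcp_pos: [0.499, -0.2766, 0.1574]
tcp_rot: [-0.0, 1.0, 0.025, 0.0]
wrist_force: [0.0, 0.4, -1.9]
width: 0.436
finger_force: 6.7
```

Run:
```python
from h import *
np.set_printoptions(precision=4,suppress=True)
o=arm.get_obs();print(o['time_s'],o['tcp_pos'],o['wrist_force'],o['wrist_torque'],o['width'])
w=snap('wrist','w3');s=snap('scene','s3');t=snap('top','t3')
print(proj(s,o['tcp_pos']+[0,0,.0187]),proj(w,o['tcp_pos']+[0,0,.0187])*1)
a=s['frame'][130:300,110:310];a=cv2.resize(a,None,fx=2.2,fy=2.2,interpolation=cv2.INTER_CUBIC)
b=cv2.resize(w['frame'][0:280,100:400],None,fx=1.1,fy=1.1,interpolation=cv2.INTER_CUBIC)
h=max(a.shape[0],b.shape[0]);p=lambda f:cv2.copyMakeBorder(f,0,h-f.shape[0],0,4,0)
cv2.imwrite('pics/c3.png',np.hstack([p(a),p(b)]))
```

```text
10.4167 [ 0.499  -0.2766  0.1574] [ 0.0334  0.4059 -1.9171] [-0.0211  0.0092 -0.0219] 0.43552011460566
[[157.9168 204.6906]] [[253.021  258.3203]]
```

View pics/c3.png

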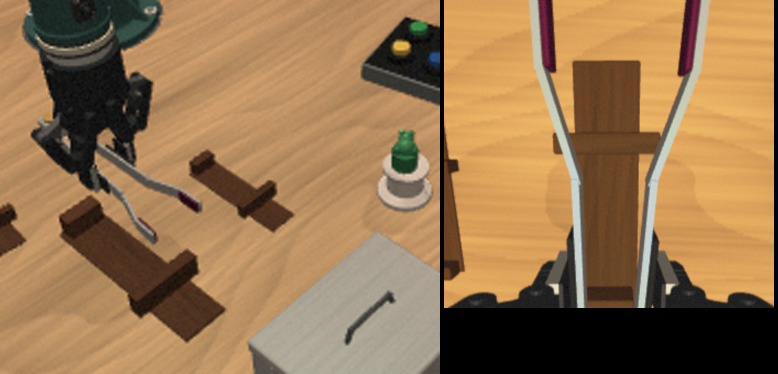

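Tongs are lifted open and well held: scene crop shows the jaws clear of the rest. Carrying them to in front of the frog.

Request:
{"fn": "servo_tool", "kwargs": {"moves": [[37,0,-10,0,0,0,0],[37,0,-20,0,0,0,0],[37,0,-28,0,0,0,0],[37,0,-32,0,0,0,0],[37,0,-32,0,0,0,0],[37,0,-32,0,0,0,0],[37,0,-32,0,0,0,0],[37,0,-32,0,0,0,0],[37,0,-32,0,0,0,0],[37,0,-32,0,0,0,0],[37,0,-28,0,0,0,0],[37,0,-15,0,0,0,0]]}}

```text
time_s: 11.57
tcp_pos: [0.4816, 0.0522, 0.1561]
tcp_rot: [-0.001, 1.0, 0.027, -0.002]
wrist_force: [0.7, 0.1, -0.8]
width: 0.433
finger_force: 6.7
```

Request:
{"fn": "servo_tool", "kwargs": {"moves": [[37,0,0,0,0,0,0],[37,0,0,0,0,0,0]]}}

```text
time_s: 11.73
tcp_pos: [0.4825, 0.0487, 0.1566]
tcp_rot: [0.0, 1.0, 0.026, -0.001]
wrist_force: [0.2, -0.4, -1.5]
width: 0.436
finger_force: 6.7
```

Run:
```python
from h import *
np.set_printoptions(precision=4,suppress=True)
o=arm.get_obs();print(o['time_s'],o['tcp_pos'],o['wrist_force'],o['wrist_torque'],o['width'])
w=snap('wrist','w4');s=snap('scene','s4');t=snap('top','t4')
def crop(f,x,y,ww,h,k):
    f=cv2.resize(f[y:y+h,x:x+ww],None,fx=k,fy=k,interpolation=cv2.INTER_CUBIC)
    for i in range(0,ww,20): cv2.putText(f,str(x+i),(int(i*k),8),0,.3,(255,255,255),1); cv2.line(f,(int(i*k),9),(int(i*k),13),(255,255,255),1)
    for i in range(20,h,20): cv2.putText(f,str(y+i),(0,int(i*k)+4),0,.3,(255,255,255),1)
    return f
p=lambda f,h:cv2.copyMakeBorder(f,0,h-f.shape[0],0,4,0)
a=crop(w['frame'],150,0,200,200,2);b=crop(s['frame'],215,130,100,145,4);
h=580;cv2.imwrite('pics/c4.png',np.hstack([p(a,h),p(b,h)])[:600,:800])
```

```text
11.7333 [0.4825 0.0487 0.1566] [ 0.2354 -0.4243 -1.4875] [-0.0638 -0.0088 -0.0314] 0.4358390851592862
```

View pics/c4.png

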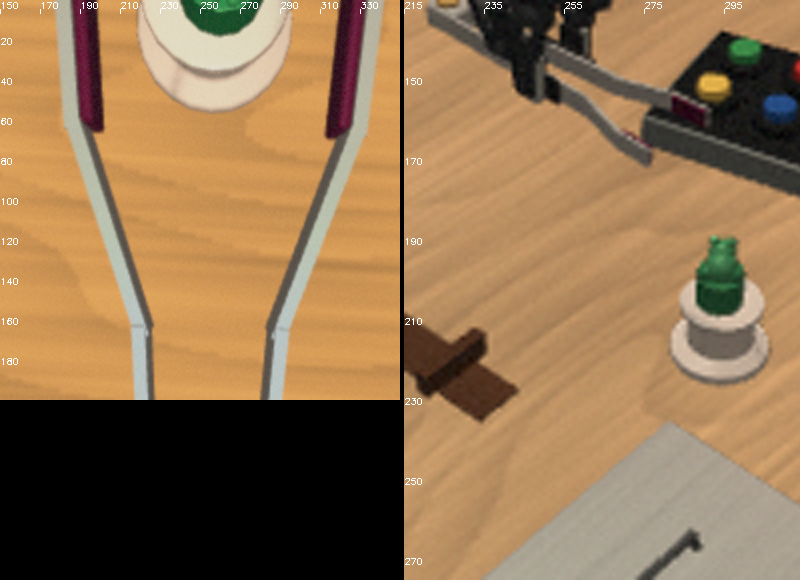

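```bash
cat > fit.py <<'E'
from h import *
from scipy.optimize import least_squares
np.set_printoptions(precision=4,suppress=True)
t=load('top0');s=load('scene0');w=load('w4')
a=np.linspace(0,2*np.pi,120);circ=lambda x,y,r,z:np.c_[x+r*np.cos(a),y+r*np.sin(a),0*a+z]
def f(p):
    D=lambda c:proj(c,circ(p[0],p[1],.03,.05));F=lambda c:proj(c,circ(p[0],p[1],.036,.004))
    ds,fs,ft,dw,fw=D(s),F(s),F(t),D(w),F(w)
    return np.array([ds[:,0].min()-283.75,ds[:,0].max()-305,ds[:,1].max()-212.25,fs[:,0].min()-281.5,fs[:,0].max()-306.25,fs[:,1].max()-225.75,
     ft[:,0].min()-215.25,ft[:,0].max()-239.75,ft[:,1].max()-170.5,(dw[:,1].max()-37.5)/2,(fw[:,1].max()-55.5)/2,(dw[:,0].mean()-258.8)/2,(fw[:,0].mean()-257.5)/2])
r=least_squares(f,[.644,.053]);print(r.x,r.fun.round(1))
T=np.array([0.4825,0.0487,0.1566]);yw=np.radians(2.9)
def tp(q,x,y,z):
    dx,dy,h,pit=q;loc=R.from_euler('ZY',[yw,-pit]).apply([x,y,z]);return T+[0,0,h]+R.from_euler('Z',yw).apply([dx,dy,0])+loc
def g(q):
    return np.concatenate([(proj(s,tp(q,.117,.030,0))[0]-[291.6,158.7]),(proj(s,tp(q,.117,-.030,0))[0]-[276.7,168]),
      (proj(w,tp(q,.089,.026,.007))[0]-[201.5,65])/2,(proj(w,tp(q,.089,-.026,.007))[0]-[313.5,68.5])/2,
      [q[0]/.003,q[1]/.003,(q[2]-.0145)/.003]])
r2=least_squares(g,[0,0,.0145,0]);print(r2.x,r2.fun.round(1),'tip',tp(r2.x,.103,0,0))
E
python3 fit.py
```

```text
[0.6432 0.0529] [-0.9 -0.6 -0.1 -1.3 -0.9 -0.4 -0.6 -0.6 -0.1 -1.5 -0.1 -0.3 -0.2]
[-0.0025 -0.0012  0.0109 -0.029 ] [-1.8  1.4 -1.1  2.4 -3.7  0.8  2.5 -0.9 -0.8 -0.4 -1.2] tip [0.5829 0.0526 0.1645]
```

Wrist crop: stand disc centred at column 259, drum at about 260, jaws' mid at 257.5, so they line up. Frog axis is at about (0.643, 0.053). Descending in front of the stand.

Request:
{"fn": "servo_tool", "kwargs": {"moves": [[37,-5,0,5,0,0,0],[37,-5,2.5,12,0,0,0],[37,0,0,18,0,0,0],[37,0,0,20,0,0,0],[37,0,0,20,0,0,0],[37,0,0,15,0,0,0],[37,0,0,10,0,0,0],[37,0,0,0,0,0,0],[37,0,0,0,0,0,0]]}}

```text
time_s: 12.63
tcp_pos: [0.4728, 0.0433, 0.057]
tcp_rot: [0.0, 1.0, 0.023, -0.001]
wrist_force: [-0.7, 0.0, -0.8]
width: 0.436
finger_force: 6.7
```

Run:
```python
from h import *
np.set_printoptions(precision=4,suppress=True)
o=arm.get_obs();print(o['time_s'],o['tcp_pos'],o['wrist_force'],o['wrist_torque'],o['width'])
m=rot(o['tcp_rot']).as_matrix();print(np.degrees(np.arctan2(m[1,0],m[0,0])),m[2])
w=snap('wrist','w5');s=snap('scene','s5')
def crop(f,x,y,ww,h,k):
    f=cv2.resize(f[y:y+h,x:x+ww],None,fx=k,fy=k,interpolation=cv2.INTER_CUBIC)
    for i in range(0,ww,20): cv2.putText(f,str(x+i),(int(i*k),8),0,.3,(255,255,255),1); cv2.line(f,(int(i*k),9),(int(i*k),13),(255,255,255),1)
    for i in range(20,h,20): cv2.putText(f,str(y+i),(0,int(i*k)+4),0,.3,(255,255,255),1)
    return f
p=lambda f,h:cv2.copyMakeBorder(f,0,h-f.shape[0],0,4,0)
a=crop(w['frame'],150,0,200,150,2);b=crop(s['frame'],235,165,75,65,5);
h=330;cv2.imwrite('pics/c5.png',np.hstack([p(a,h),p(b,h)])[:600,:800])
```

```text
12.6333 [0.4728 0.0433 0.057 ] [-0.7095  0.0478 -0.8047] [ 0.0442 -0.0125  0.016 ] 0.435866167627887
2.649785401988184 [-0.0013  0.0004 -1.    ]
```

View pics/c5.png

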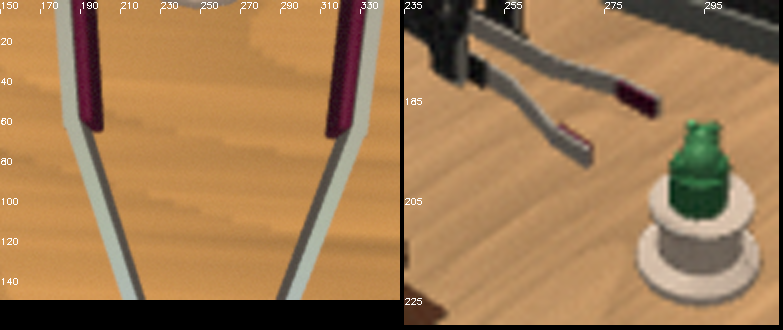

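Run:
```python
from h import *
np.set_printoptions(precision=4,suppress=True)
s=load('s5')
for z in(.060,.065,.07): print(z,at_z(s,(279.1,191.3),z),at_z(s,(285.8,186.6),z),at_z(s,(272.4,196),z))
# drum mid reference in scene for same bias
for z in (.05,.063): print(proj(s,[.6432,.0529,z]))
```

```text
0.06 [0.5834 0.0577 0.06  ] [0.5833 0.0866 0.06  ] [0.5835 0.0295 0.06  ]
0.065 [0.5872 0.0534 0.065 ] [0.5871 0.0821 0.065 ] [0.5873 0.0254 0.065 ]
0.07 [0.5909 0.0491 0.07  ] [0.5908 0.0776 0.07  ] [0.591  0.0213 0.07  ]
[[293.5924 204.6189]]
[[293.8366 201.2113]]
```

Jaws are level and in front of the drum. The tip is about 68 mm short, 2 mm to the right and 4 mm high. Moving in.

Request:
{"fn": "servo_tool", "kwargs": {"moves": [[37,4,-1,2,0,0,0],[37,8,-1,2,0,0,0],[37,12,0,0,0,0,0],[37,12,0,0,0,0,0],[37,12,0,0,0,0,0],[37,10,0,0,0,0,0],[37,6,0,0,0,0,0],[37,4,0,0,0,0,0],[37,0,0,0,0,0,0],[37,0,0,0,0,0,0]]}}

```text
time_s: 13.57
tcp_pos: [0.5407, 0.0498, 0.0532]
tcp_rot: [-0.0, 1.0, 0.024, -0.0]
wrist_force: [0.3, -0.4, -1.6]
width: 0.435
finger_force: 6.7
```

Run:
```python
from h import *
np.set_printoptions(precision=4,suppress=True)
o=arm.get_obs();print(o['time_s'],o['tcp_pos'],o['wrist_force'],o['wrist_torque'],o['width'])
w=snap('wrist','w6');s=snap('scene','s6')
c=lambda f,x,y,ww,h,k:cv2.resize(f[y:y+h,x:x+ww],None,fx=k,fy=k,interpolation=cv2.INTER_CUBIC)
p=lambda f,h:cv2.copyMakeBorder(f,0,h-f.shape[0],0,4,0)
a=c(w['frame'],150,0,200,150,2);b=c(s['frame'],250,165,75,65,5);
cv2.imwrite('pics/c6.png',np.hstack([p(a,330),p(b,330)]))
```

```text
13.5667 [0.5407 0.0498 0.0532] [ 0.2614 -0.389  -1.5695] [ 0.0399 -0.0035  0.0157] 0.43520534337750366
```

View pics/c6.png

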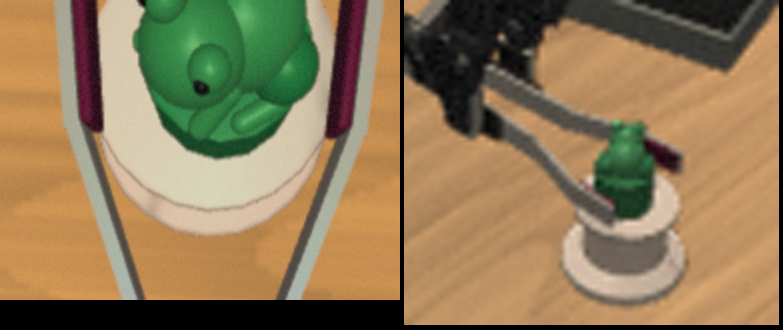

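Picture: the jaws straddle the drum with clear gaps on both sides, the drum's near edge at wrist px (260,78). Numbers-only check before closing (all 10 views used).

Run:
```python
from h import *
np.set_printoptions(precision=4,suppress=True)
w=load('w6')
for z in(.05,.076):print(at_z(w,(260,78.5),z))
print('stand disc edge',at_z(w,(257.5,104.5),.05))
for u in((201,65),(315,68)):print('jaw rear',at_z(w,u,.072))
```

```text
[0.6253 0.0505 0.05  ]
[0.6219 0.051  0.076 ]
stand disc edge [0.6133 0.0511 0.05  ]
jaw rear [0.6264 0.0752 0.072 ]
jaw rear [0.6275 0.0288 0.072 ]
```

Request:
{"fn": "servo_tool", "kwargs": {"moves": [[35,0,0,0,0,0,0],[33,0,0,0,0,0,0],[31,0,0,0,0,0,0],[30,0,0,0,0,0,0],[29,0,0,0,0,0,0],[28,0,0,0,0,0,0],[27,0,0,0,0,0,0],[25,0,0,0,0,0,0],[22,0,0,0,0,0,0],[20,0,0,0,0,0,0],[20,0,0,0,0,0,0],[20,0,0,0,0,0,0]], "force": 45}}

```text
time_s: 14.67
tcp_pos: [0.5412, 0.0496, 0.0533]
tcp_rot: [0.0, 1.0, 0.024, 0.0]
wrist_force: [-0.2, -1.1, -0.6]
width: 0.326
finger_force: 45.2
```

Pads stopped at 27.8 mm, which is what a 34 mm drum should give. Lifting.

Request:
{"fn": "servo_tool", "kwargs": {"moves": [[20,0,0,-3,0,0,0],[20,0,0,-6,0,0,0],[20,0,0,-10,0,0,0],[20,0,0,-15,0,0,0],[20,0,0,-18,0,0,0],[20,0,0,-20,0,0,0],[20,0,0,-20,0,0,0],[20,0,0,-20,0,0,0],[20,0,0,-18,0,0,0],[20,0,0,-15,0,0,0],[20,0,0,-10,0,0,0],[20,0,0,-5,0,0,0]]}}

```text
time_s: 15.67
tcp_pos: [0.5416, 0.0499, 0.2151]
tcp_rot: [-0.0, 1.0, 0.024, 0.001]
wrist_force: [-0.2, -0.4, -2.6]
width: 0.326
finger_force: 44.8
```

Request:
{"fn": "servo_tool", "kwargs": {"moves": [[20,0,0,0,0,0,0],[20,0,0,0,0,0,0],[20,0,0,0,0,0,0],[20,0,0,0,0,0,0],[20,0,0,0,0,0,0],[20,0,0,0,0,0,0]]}}

```text
time_s: 16.17
tcp_pos: [0.5408, 0.0497, 0.2128]
tcp_rot: [0.0, 1.0, 0.024, -0.001]
wrist_force: [-0.5, -0.4, -1.6]
width: 0.328
finger_force: 44.8
```

Run:
```python
from h import *
np.set_printoptions(precision=4,suppress=True)
o=arm.get_obs();print(o['time_s'],o['tcp_pos'],o['wrist_force'],o['wrist_torque'],o['width'],o['finger_force'])
w=snap('wrist','w7');s=snap('scene','s7');t=snap('top','t7')
def green(c,x0,x1,y0,y1):
    h=cv2.cvtColor(c['frame'],cv2.COLOR_BGR2HSV)[y0:y1,x0:x1];m=((h[...,0]>45)&(h[...,0]<95)&(h[...,1]>90)).astype(np.uint8)
    n,l,st,ce=cv2.connectedComponentsWithStats(m);i=1+st[1:,4].argmax();ys,xs=np.nonzero(l==i)
    pca=np.linalg.eigh(np.cov(xs,ys));return st[i]+[x0,y0,0,0,0],ce[i]+[x0,y0],pca[1][:,1]
# expected frog extents in scene if rigidly raised with tcp
dz=o['tcp_pos'][2]-.0532;f0=np.array([.6428,.0525,.05]);print('dz',dz,proj(s,f0+[0,0,dz]),proj(s,f0+[0,0,dz+.051]))
print('before',green(load('scene0'),270,320,180,215));print('now',green(s,250,340,60,215))
print('wrist before',green(load('w6'),200,310,0,120));print('wrist now',green(w,200,310,0,120))
```

```text
16.1667 [0.5408 0.0497 0.2128] [-0.4998 -0.369  -1.6123] [-0.0775  0.0625  0.011 ] 0.3279893621125795 44.785906076431274
dz 0.15956527612278235 [[296.6526 158.7531]] [[297.8428 141.9899]]
before (array([288, 189,  12,  19, 168]), array([293.5   , 199.0119]), array([-0.1236,  0.9923]))
now (array([292, 139,  13,  24, 206]), array([298.7816, 149.8252]), array([0.0833, 0.9965]))
wrist before (array([ 217,    0,   92,   79, 5609]), array([262.3883,  33.709 ]), array([-0.9991,  0.0422]))
wrist now (array([ 211,    0,   92,   80, 5699]), array([256.6106,  34.0674]), array([-0.998 , -0.0635]))
```

Request:
{"fn": "servo_tool", "kwargs": {"moves": [[20,0,0,0,0,0,0],[20,0,0,0,0,0,0],[20,0,0,0,0,0,0],[20,0,0,0,0,0,0],[20,0,0,0,0,0,0],[20,0,0,0,0,0,0],[20,0,0,0,0,0,0],[20,0,0,0,0,0,0]]}}

```text
time_s: 16.98
tcp_pos: [0.5412, 0.0498, 0.2133]
tcp_rot: [0.0, 1.0, 0.024, -0.0]
wrist_force: [-0.0, 0.4, -2.2]
width: 0.328
finger_force: 44.8
```

Run:
```python
from h import *
w=snap('wrist','w8');a=load('w7')['frame'][:120,150:350].astype(int);d=np.abs(w['frame'][:120,150:350].astype(int)-a).max(2)
print((d>60).sum(), arm.get_obs()['width'], arm.get_obs()['tcp_pos'])
s=load('s7')['frame'];print('stand spot now',s[203,294],'before',load('scene0')['frame'][203,294])
print(arm.sign_off())
```

```text
0 0.3255728757675417 [0.54119897 0.04979138 0.21334872]
stand spot now [167 189 211] before [37 59 28]
the job is handed in; nothing more can be done
None
```

I pressed green, yellow and blue to the stop in that order without pressing red, then lifted the frog in the closed tongs about 16 cm above its stand; it was still and upright when I handed in at about 17 s.

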